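# Fit the right post to the reel rack

## Robot

A 6-joint arm with a two-finger parallel gripper is mounted at the origin on the work surface. World frame = base frame: x ahead of the robot, y to its left, z up, the work surface at z = 0. Lengths are in m, angles in rad, forces in N, time in s.
With the tool pointing down it reaches from about 0.275 to 0.825 m from the base axis. Payload 4.9 kg.
Tool frame: the origin (TCP) lies at the very end of the fingers, on their centre line; the grasp point (between the pads) lies ctrl.grasp_offset behind it (ctrl.grasp_offset is the distance from the TCP to the grasp point, in m); z points along the fingers, y is the direction in which the jaws open and shut (so a half turn about z gives the same grasp; the last joint's range is limited). The gripper opens to 85 mm and grips with 20 to 120 N. Pads are 22 mm wide; open, the fingers measure 114 mm over their backs; the gripper's body (76 mm by 85 mm) begins 54 mm behind the grasp point. The pads swing forward as they close: fully open they stand 13 mm farther back than shut.
Start: joints at [1.091, 0.326, -0.193, 1.052, 0, 1.437], TCP at [0.186, 0.517, 0.231] pointing down, gripper open.
Joint ranges: [-2.65, 2.65], [-0.97, 1.79], [-1.3, 1.35], [-1.93, 2.1], [-1.47, 1.37], [-3.14, 3.14]. Speed limits (rad/s): [2.57, 2.57, 3.14, 3.14, 3.14, 3.14].

## Interface

Orientations are given as a unit quaternion [w, x, y, z].
In Python, from plant import ctrl gives the robot as it stands. The module is installed in compiled form; this text tells all that it offers.
- The arm moves only by the tool step_arm, never from a script. Its argument "plan" is a list of rows, each a list of 6 numbers: the shift along the tool's x, y, z in cm, then the turn, a rotation vector about the tool's x, y, z in rad. A call has 1 to 12 rows; each row is the pose to reach, as a shift and turn from the pose commanded when the call began, along the tool's axes at that moment; what a row does not reach only later rows make up. A row lasts 1/12 s, in which the tool goes at most 41.7 mm and 7.16 degrees, less where a joint would pass 70% of its speed; a pose out of reach is approached as far as the arm can. A call with a gripper value outside its range is refused whole. "fingers" is the opening, from -1 (shut) to 1 (fully open), so that 0 is half open, set as the call begins (left out, the last holds). The fingers move at their own pace and stop on an object; the grip force is fixed at half the most. Time passes only in rows, so rows that repeat a pose let the fingers close. It gives the time, the measured TCP pose, the force and the opening at its end, in the units of the state.
- ctrl.read_state(): the state, without advancing time (a new reading comes with each control period).
- ctrl.capture(name): name is "side" or "top" or "wrist"; returns (picture, depth): 384x512x3 uint8, blue, green, red; 384x512 float32, m along the optical axis (not along the pixel's ray), 0 where there is no reading.
- ctrl.camera_params(name): a dict with "camera_matrix" (3x3 intrinsics, pixels), "view" (4x4, takes a point from world to camera coordinates); the wrist camera has in their place "tool_from_camera" (4x4, takes a point from camera to tool coordinates, whose origin is the TCP and whose axes are the flange's). Camera axes: x right, y down, z forward; pixel columns grow to the right and rows downward; lengths in m; the calibration is good to about 2 mm. The wrist camera is an equidistant fisheye: a pixel r from the principal point sees the ray r / f radians off the axis. A picture is of the moment at which its call begins: read the wrist's pose just before it. camera_params takes no time and is no camera call.
- ctrl.hand_in(): hands the job in, once; it reports no verdict.
Trained networks look in the newest picture that a camera, given by its name, has taken for a name from the list of things; names that differ only in an ending like _2 or _b are one class to them, and where a whole thing is asked for, a point or a joint stands for the part that bears it (a point fixed in the world has none). Each returns a list of dicts, best first, with "score" (0 to 1); they miss things now and then, are a little off and sometimes report something else, mostly with a low value. They report only what shows in the picture. A call takes as long as a camera call.
- ctrl.search_frame(camera, target): "bbox" ([left, top, width, height] as shares, 0 to 1, of the picture: columns of its width, rows of its height, round what is visible of it).
The state is a dict: "time": time; "joint_pos": joint angles; "dq": joint speeds; "tau": joint torques, N m; "tool_pos": TCP position; "tool_rot": TCP orientation; "ft_force": force on the tool from outside, world axes, zero at the start; "wrist_torque": the same for the moment, N m; "finger_gap": opening from 0.0 (shut) to 1.0 (fully open).
Only numpy, scipy, OpenCV 4.12 (cv2) and the standard library are available. Lean on these libraries where they do the work, as an engineer would, in place of code of your own. Each camera call takes 0.05 s, during which the arm holds its last target. There are 200 camera calls.

## Task

The reel rack has lost the post that carries the free end of its swing bar. Feel with the depth rod down to the bottom of the empty socket to find how deep it is, and put the rod back upright in its hole in the stand; then set the post of the right length down in the socket, its groove in line with the rack, and swing the bar down so that it rests level in the groove. Leave the other two posts in the stand and do not disturb the other things on the table.

Things in the scene. Friction and masses are not known exactly. Their poses are not given: they have to be found in the camera images.
- rack: wooden reel rack fixed to the table: two blocks 60 x 60 mm, 66 mm high, 195 mm apart (centres) along its y axis, joined by a low rail. The block at the -y end has the empty bored socket; the one at the +y end carries a steel fork (30 mm wide over all) in which the swing bar is pivoted. Origin: centre of the underside, midway between the blocks; z up
- socket (a point): centre of the mouth of the socket, on top of the -y block, 66 mm above the table (rack frame 0, -97.5, 66 mm). The socket is an upright blind hole 18 mm in diameter with a 2 mm chamfer; its depth is 28, 40 or 52 mm and differs from one rack to the next
- pivot (a point): the pivot of the swing bar, 132 mm above the table (rack frame 0, +97.5, 132 mm). The pivot is tight: raised above about 1.05 rad the bar stays where it is put; lower, it sinks slowly (up to 0.4 rad/s) by its own weight until something carries it, without a post to 0.25 rad below level. A push of under 2 N beyond its middle moves it
- bar (a joint): angle (rad) of the steel swing bar: 0 = level, pointing to the rack's -y over the socket; positive = raised, in the rack's upright y-z plane; starts at 1.15 to 1.35. Bar 12 mm in diameter, 225 mm long from the pivot, with a reel 56 mm across fixed on it from 29 to 89 mm from the pivot. When level its underside is 60 mm above the socket's mouth
- bar_end (a point): centre of the free end of the swing bar, 225 mm from the pivot
- stand: dark wooden block fixed to the table, 66 x 226 mm, 50 mm high, with four upright holes 35 mm deep (bottoms 15 mm above the table) along its y axis at -81, -27, +27 and +81 mm. The three posts stand in the first three (21 mm in diameter) in any order, the depth rod in the last (+81 mm). Origin: centre of the underside; z up
- rod_home (a point): centre of the mouth of the depth rod's hole in the stand (13 mm in diameter, 2 mm chamfer, 35 mm deep), 50 mm above the table
- rod: depth rod standing upright: a steel rod 10 mm in diameter with dark rings every 10 mm, a round wooden head 24 mm in diameter from 100 to 140 mm above its tip, 90 g. Origin at the tip (lower end), z towards the head
- rod_nose: brass nose, the last 8 mm of the depth rod, 8 mm in diameter, fixed to it; origin at the tip
- rod_tip (a point): centre of the lower end face of the depth rod
- post_s: shortest of three like posts, upright in the stand: steel shank 16 mm in diameter, chamfered foot, dark wooden saddle head 40 mm wide (post x), 30 mm along the groove (post y), from 72 to 106 mm above the foot. Open groove along y, floor 88 mm above the foot, 18 mm wide, flaring to 32. 0.11 to 0.18 kg. Starts with y along the stand's y within 0.2 rad. Origin: centre of the foot, z up
- post_s_saddle (a point): middle of the groove floor of that post, 88 mm above its foot
- post_m: middle of three like posts, upright in the stand: steel shank 16 mm in diameter, chamfered foot, dark wooden saddle head 40 mm wide (post x), 30 mm along the groove (post y), from 84 to 118 mm above the foot. Open groove along y, floor 100 mm above the foot, 18 mm wide, flaring to 32. 0.11 to 0.18 kg. Starts with y along the stand's y within 0.2 rad. Origin: centre of the foot, z up
- post_m_saddle (a point): middle of the groove floor of that post, 100 mm above its foot
- post_l: longest of three like posts, upright in the stand: steel shank 16 mm in diameter, chamfered foot, dark wooden saddle head 40 mm wide (post x), 30 mm along the groove (post y), from 96 to 130 mm above the foot. Open groove along y, floor 112 mm above the foot, 18 mm wide, flaring to 32. 0.11 to 0.18 kg. Starts with y along the stand's y within 0.2 rad. Origin: centre of the foot, z up
- post_l_saddle (a point): middle of the groove floor of that post, 112 mm above its foot
- jar_a: glass jar with steel lid, 66 mm across, 105 mm high; bystander
- jar_b: glass jar with steel lid, 60 mm across, 85 mm high; bystander
- carton: small red carton, 85 x 85 x 80 mm; bystander
- thread: white thread spool standing upright, 34 mm across, 46 mm high; bystander
- phone: black phone lying flat, 72 x 148 x 9 mm; bystander
- screwdriver: screwdriver lying flat, 190 mm long; bystander
- tape: roll of clear tape lying flat, 90 mm across, 24 mm high; bystander

How it is judged:
On the way, in this order (a step that is already met when the one before it is completed fails the run):
1. the tip of the depth rod touches the bottom of the socket (contact force between rod_nose and anything else above 0.5 N and horizontal distance between rod_tip and socket below 0.009 m and z of rod_tip in the frame of socket below -0.025 m), for 0.1 s.
2. a post stands upright in the socket with its groove floor 60 mm above the mouth, within 5 mm, and in line with the rack (((horizontal distance between post_s and socket below 0.006 m and z of post_s_saddle in the frame of socket between 0.055 and 0.065 m and angle between post_s's own z axis and vertical below 0.1 rad and angle between the y axis of post_s and the y axis of rack, either way round below 0.3 rad) or (horizontal distance between post_m and socket below 0.006 m and z of post_m_saddle in the frame of socket between 0.055 and 0.065 m and angle between post_m's own z axis and vertical below 0.1 rad and angle between the y axis of post_m and the y axis of rack, either way round below 0.3 rad) or (horizontal distance between post_l and socket below 0.006 m and z of post_l_saddle in the frame of socket between 0.055 and 0.065 m and angle between post_l's own z axis and vertical below 0.1 rad and angle between the y axis of post_l and the y axis of rack, either way round below 0.3 rad))), for 0.2 s.
At the end, for the whole second after the job is handed in: A post at rest in the socket (6 mm, upright 0.1 rad), groove floor 55 to 65 mm above the mouth, in line with the rack (0.3 rad); bar level within 0.03 rad; the other posts in the stand within 15 mm of their start; rod in its hole, tip over 28 mm down, tilt under 0.25 rad; all at rest (((horizontal distance between post_s and socket below 0.006 m and z of post_s_saddle in the frame of socket between 0.055 and 0.065 m and angle between post_s's own z axis and vertical below 0.1 rad and angle between the y axis of post_s and the y axis of rack, either way round below 0.3 rad and linear speed of post_s below 0.02 m/s and distance of each of post_m, post_l from where it was at the start of the episode below 0.015 m and angle between each of post_m, post_l's own z axis and vertical below 0.2 rad) or (horizontal distance between post_m and socket below 0.006 m and z of post_m_saddle in the frame of socket between 0.055 and 0.065 m and angle between post_m's own z axis and vertical below 0.1 rad and angle between the y axis of post_m and the y axis of rack, either way round below 0.3 rad and linear speed of post_m below 0.02 m/s and distance of each of post_s, post_l from where it was at the start of the episode below 0.015 m and angle between each of post_s, post_l's own z axis and vertical below 0.2 rad) or (horizontal distance between post_l and socket below 0.006 m and z of post_l_saddle in the frame of socket between 0.055 and 0.065 m and angle between post_l's own z axis and vertical below 0.1 rad and angle between the y axis of post_l and the y axis of rack, either way round below 0.3 rad and linear speed of post_l below 0.02 m/s and distance of each of post_s, post_m from where it was at the start of the episode below 0.015 m and angle between each of post_s, post_m's own z axis and vertical below 0.2 rad)) and value of joint bar between -0.03 and 0.03 rad and velocity of joint bar between -0.05 and 0.05 rad/s and horizontal distance between rod_tip and rod_home below 0.012 m and z of rod_tip in the frame of rod_home below -0.028 m and angle between rod's own z axis and vertical below 0.25 rad and linear speed of rod below 0.02 m/s); the robot touches nothing.
It fails at once if a bystander is pushed more than 40 mm (distance of any of jar_a, jar_b, carton, thread, phone, screwdriver, tape from where it was at the start of the episode above 0.04 m).
It fails at once if a jar, the carton or the thread spool is knocked over (angle between any of jar_a, jar_b, carton, thread's own z axis and vertical above 0.5 rad).
It also fails if it takes over 72 s, if anything falls off the work surface, if the arm or the gripper's body presses on something with over 40 N, if the wrist force passes 120 N, or if a joint passes its speed limit or range.

## Working session

There is one attempt and no reset: what is moved stays moved. The work goes in short steps, Python scripts to look and compute and a tool call to move; the robot and the scene stay as the last step left them, time stands still between calls to the robot, and variables do not carry over. Pictures are saved under pics/ and viewed, about 8 in all and at most 12, crops included, and the job is handed in when it is done.

Besides the shell and the picture viewer there is one more tool, called after "Emit:" as a command line: name --pt "numbers of a row" for each row, then --argument value for the rest. step_arm: Moves the arm, as the interface text tells. Its arguments: {"type":"object","properties":{"plan":{"type":"array"},"fingers":{"type":"number"}},"required":["plan"]}

```bash
mkdir -p pics; ls
cat > h.py <<'E'
import numpy as np, cv2, sys
from scipy.spatial.transform import Rotation as R
from plant import ctrl
np.set_printoptions(precision=4,suppress=True)
def cloud(name):
    img,d=ctrl.capture(name); p=ctrl.camera_params(name)
    K=np.array(p["camera_matrix"]); V=np.array(p["view"])
    v,u=np.mgrid[0:384,0:512]
    c=np.stack([(u-K[0,2])/K[0,0]*d,(v-K[1,2])/K[1,1]*d,d],-1)
    w=(c-V[:3,3])@V[:3,:3]; w[d==0]=np.nan
    return img,w,K,V
def proj(P,K,V):
    c=V[:3,:3]@np.array(P)+V[:3,3]; q=K@c; return q[:2]/q[2]
def pose():
    s=ctrl.read_state(); q=s["tool_rot"]
    return np.array(s["tool_pos"]),R.from_quat([q[1],q[2],q[3],q[0]]),s
def fishray(K,u,v):
    x=(u-K[0,2])/K[0,0]; y=(v-K[1,2])/K[1,1]; r=np.hypot(x,y)+1e-12
    return np.array([np.sin(r)*x/r,np.sin(r)*y/r,np.cos(r)])
E
python3 - <<'E'
from h import *
t,r,s=pose(); print(s, ctrl.grasp_offset, r.as_matrix())
ims=[]
for n in ("top","side"):
    img,w,K,V=cloud(n); np.savez(n+".npz",img=img,w=w,K=K,V=V); ims.append(img)
    print(n,"cam",-V[:3,:3].T@V[:3,3],"axis",V[2,:3],K[0,0])
    for k in ["rack","stand","rod","post_s","post_m","post_l","bar","jar_a","carton","thread","phone","tape"]:
        for x in ctrl.search_frame(n,k)[:3]:
            b=np.array(x["bbox"])*[512,384,512,384]; print(k,round(x["score"],2),b.round(0))
    cv2.imwrite(f"pics/{n}.png",img)
cv2.imwrite("pics/both.png",np.vstack([cv2.resize(i,(400,300)) for i in ims]))
E
```

```text
pics
{'time': 0.0, 'joint_pos': array([ 1.0908,  0.327 , -0.1936,  1.052 , -0.    ,  1.4366]), 'dq': array([ 0.    , -0.0012, -0.0014, -0.0006,  0.0009,  0.0011]), 'tau': array([  0.0003, -44.3399,  26.2444,   0.0155,  -0.0002,   0.    ]), 'tool_pos': array([0.1861, 0.5169, 0.2305]), 'tool_rot': array([-0.0002,  0.172 ,  0.9851, -0.0009]), 'ft_force': array([ 0.3482,  0.0395, -0.381 ]), 'wrist_torque': array([0.025 , 0.0023, 0.0358]), 'finger_gap': 0.9976051225315249} 0.0187 [[-0.9408  0.3389 -0.0008]
 [ 0.3389  0.9408 -0.0016]
 [ 0.0002 -0.0018 -1.    ]]
top cam [ 0.42   -0.0178  1.1858] axis [ 0.1441  0.0068 -0.9895] 385.1172308210248
rack 0.73 [167. 171.  89.  36.]
rack 0.26 [312. 206.  12.  14.]
stand 0.69 [280. 198.  79.  40.]
rod 0.6 [292. 204.  12.  10.]
rod 0.44 [167. 171.  89.  42.]
post_s 0.71 [309. 205.  11.  18.]
post_s 0.69 [344. 212.  17.  14.]
post_s 0.46 [326. 209.  16.  17.]
post_m 0.71 [309. 205.  11.  18.]
post_m 0.69 [344. 212.  17.  14.]
post_m 0.46 [326. 209.  16.  17.]
post_l 0.71 [309. 205.  11.  18.]
post_l 0.69 [344. 212.  17.  14.]
post_l 0.46 [326. 209.  1
[... 389 characters left out ...]
]
stand 0.86 [227. 234.  30.  98.]
stand 0.53 [164. 138.  27.  24.]
rod 0.56 [235. 212.  12.  24.]
post_s 0.73 [232. 232.  21.  26.]
post_s 0.69 [230. 256.  19.  30.]
post_s 0.67 [227. 280.  24.  30.]
post_m 0.73 [232. 232.  21.  26.]
post_m 0.69 [230. 256.  19.  30.]
post_m 0.67 [227. 280.  24.  30.]
post_l 0.73 [232. 232.  21.  26.]
post_l 0.69 [230. 256.  19.  30.]
post_l 0.67 [227. 280.  24.  30.]
bar 0.69 [302. 174.  46.  47.]
jar_a 0.93 [295. 220.  32.  45.]
jar_a 0.65 [314. 271.  31.  45.]
carton 0.74 [306. 173.  45.  47.]
carton 0.42 [231.  76.  32. 144.]
thread 0.56 [182. 207.  13.  20.]
phone 0.83 [164. 167.  36.  38.]
tape 0.61 [161. 138.  30.  24.]
tape 0.42 [236. 210.  13.  26.]
```

Run:
```python
from h import *
a=np.load("top.npz"); b=np.load("side.npz")
A=cv2.resize(a["img"][90:280,120:376],None,fx=3.1,fy=3.1,interpolation=cv2.INTER_CUBIC); cv2.imwrite("pics/topc.png",A)
B=cv2.resize(b["img"][60:350,150:390],None,fx=2.05,fy=2.05,interpolation=cv2.INTER_CUBIC); cv2.imwrite("pics/sidec.png",B)
# cloud analysis
w=np.concatenate([a["w"].reshape(-1,3),b["w"].reshape(-1,3)]); src=np.r_[np.zeros(384*512),np.ones(384*512)]
# stand top: z 0.045..0.055, region near stand bbox
for nm,f,bx in (("stand",a,(276,195,86,46)),("rackblocks",a,(165,168,95,45)),("stand_side",b,(222,230,40,105)),("rack_side",b,(230,80,40,145))):
    x,y,ww,h=bx; W=f["w"][y:y+h,x:x+ww].reshape(-1,3); W=W[~np.isnan(W[:,0])]
    print(nm,np.histogram(W[:,2],np.arange(0,.42,.01)))
    lo,hi=(0.043,0.056) if "stand" in nm else (0.058,0.073)
    S=W[(W[:,2]>lo)&(W[:,2]<hi)]; print(len(S),S.mean(0),S.min(0),S.max(0), cv2.minAreaRect(S[:,:2].astype(np.float32)*1000))
```

```text
stand (array([1393,   27,   22,   34,  370,  722,    1,    0,    2,   13,  114,
        144,  154,   95,   56,   62,    0,    0,    0,    0,    0,    0,
          0,    0,    0,    0,    0,    0,    0,    0,    0,    0,    0,
          0,    0,    0,    0,    0,    0,    0,    0]), array([0.  , 0.01, 0.02, 0.03, 0.04, 0.05, 0.06, 0.07, 0.08, 0.09, 0.1 ,
       0.11, 0.12, 0.13, 0.14, 0.15, 0.16, 0.17, 0.18, 0.19, 0.2 , 0.21,
       0.22, 0.23, 0.24, 0.25, 0.26, 0.27, 0.28, 0.29, 0.3 , 0.31, 0.32,
       0.33, 0.34, 0.35, 0.36, 0.37, 0.38, 0.39, 0.4 , 0.41]))
1075 [ 0.508  -0.1986  0.0509] [ 0.4564 -0.3292  0.043 ] [ 0.5637 -0.099   0.0559] ((510.4124450683594, -214.22796630859375), (226.27899169921875, 66.5584945678711), 78.4949722290039)
rackblocks (array([1535,  301,  471,   27,   31,   24,  442,  105,    1,    0,    0,
          0,    0,    0,    0,    0,   13,   40,    3,    9,  114,  180,
         15,    2,    4,    6,    4,    6,    2,    6,    5,    7,    5,
          4,   24,    0,    0,    0,    0,    0,    0]), array([0.  , 0.01, 0.02, 0.03, 0.04, 0.05, 0.06, 0.07, 0.08, 0.
[... 1151 characters left out ...]
7,  178,  613,   45,   16,   13,   13,
         13,   24,   51,   30,   90,   73,   38,   34,   20,  143,   96,
         12,    9,   11,   14,   15,   12,   12,   14,   14,   15,   13,
         13,    0,    0,    0,    0,    0,    0,    0]), array([0.  , 0.01, 0.02, 0.03, 0.04, 0.05, 0.06, 0.07, 0.08, 0.09, 0.1 ,
       0.11, 0.12, 0.13, 0.14, 0.15, 0.16, 0.17, 0.18, 0.19, 0.2 , 0.21,
       0.22, 0.23, 0.24, 0.25, 0.26, 0.27, 0.28, 0.29, 0.3 , 0.31, 0.32,
       0.33, 0.34, 0.35, 0.36, 0.37, 0.38, 0.39, 0.4 , 0.41]))
689 [0.5893 0.1203 0.0653] [ 0.543  -0.0211  0.058 ] [0.7544 0.6279 0.0728] ((630.5596313476562, 305.8260498046875), (665.7103271484375, 100.32402038574219), 75.96333312988281)
```

View pics/topc.png

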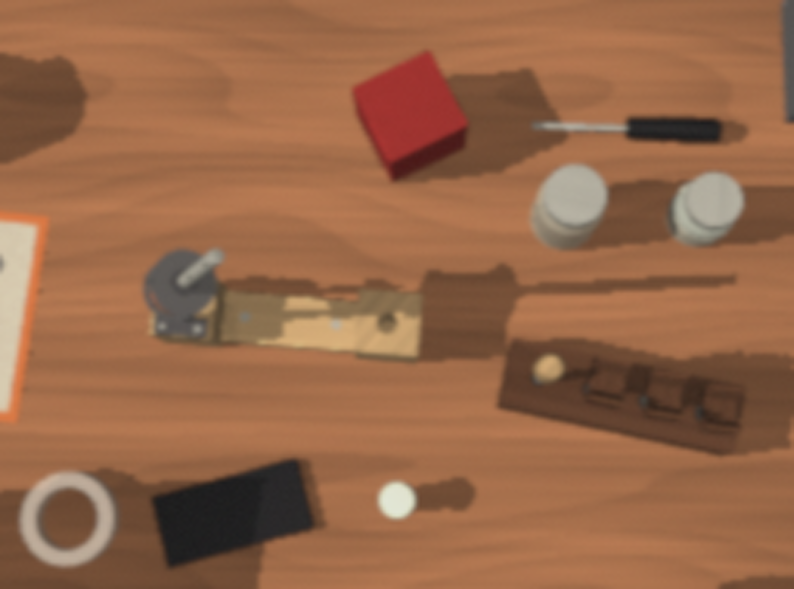

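View pics/sidec.png

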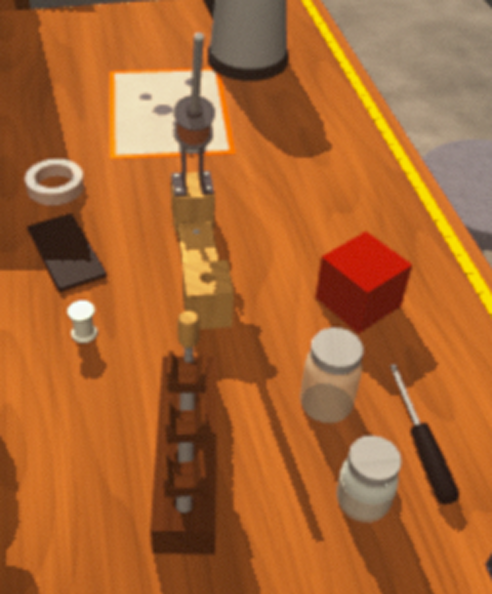

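The top view shows the rack with its socket at crop pixel (387,322). The rod is at (548,368), and the three posts stand to its right in the stand. The bar is raised at upper left. In the side view the jars, carton, thread and phone are all clear of the working corridor.

```bash
cat >> h.py <<'E'
def fitrect(S): 
    (c,sz,an)=cv2.minAreaRect(S[:,:2].astype(np.float32)*1000); return np.round(c,1),np.round(sz,1),round(an,1)
def plan(target,yaw_deg):
    """shift (cm, tool axes) and rotvec to reach target TCP, tool down, with tool y at yaw"""
    t,r,s=pose(); a=np.radians(yaw_deg); y=np.array([np.cos(a),np.sin(a),0]); z=np.array([0,0,-1.]); x=np.cross(y,z)
    Rt=R.from_matrix(np.stack([x,y,z],1))
    d=r.inv().apply(np.array(target)-t)*100; rv=(r.inv()*Rt).as_rotvec()
    return d.round(2),rv.round(3)
E
python3 - <<'E'
from h import *
c0=np.array([.5095,-.2128]); ys=np.array([.199,.98]); xs=np.array([.98,-.199])
rc=np.array([.583,.1067]); yr=np.array([.0717,.9974])
for n in ("top","side"):
    f=np.load(n+".npz"); w=f["w"].reshape(-1,3); w=w[~np.isnan(w[:,0])]
    l=np.stack([(w[:,:2]-c0)@xs,(w[:,:2]-c0)@ys],1)
    for yy in (-.081,-.027,.027,.081):
        m=(abs(l[:,0])<.035)&(abs(l[:,1]-yy)<.026)&(w[:,2]>.09); S=w[m]; L=l[m]
        top=S[S[:,2]>S[:,2].max()-.012]
        print(n,yy,"zmax",np.percentile(S[:,2],[50,95,99]),"n",len(S),"rect local",fitrect(L),"x/y rng",L.min(0),L.max(0),"topmean",L[S[:,2]>S[:,2].max()-.012].mean(0))
    d=np.linalg.norm(w[:,:2]-np.array([.576,.0095]),axis=1); S=w[(d<.055)&(w[:,2]>.061)&(w[:,2]<.073)]; print(n,"block",len(S),fitrect(S),S[:,2].mean())
    m=(abs((w[:,:2]-rc)@[.9974,-.0717])<.05)&(w[:,2]>.24)&(abs(w[:,1]-.15)<.15); S=w[m]
    if len(S): print(n,"bar",len(S),S[S[:,2].argmax()],S[S[:,2]<.26].mean(0),S.min(0),S.max(0))
    print("socket px",proj([.576,.0095,.066],f["K"],f["V"]),"rodhead px",proj([.5256,-.1334,.155],f["K"],f["V"]))
print(plan([.5256,-.1334,.20],-11.5))
E
```

```text
top -0.081 zmax [0.1067 0.1232 0.1251] n 188 rect local (array([  0.8, -82. ]), array([39.7, 31.4]), 5.3) x/y rng [-0.0198 -0.0985] [ 0.0216 -0.0651] topmean [ 0.0014 -0.081 ]
top -0.027 zmax [0.1181 0.1339 0.1371] n 189 rect local (array([  1.2, -27.6]), array([40.3, 31.2]), 3.5) x/y rng [-0.0197 -0.0436] [ 0.0217 -0.0112] topmean [ 0.0015 -0.0281]
top 0.027 zmax [0.1306 0.1473 0.1499] n 186 rect local (array([ 0.7, 26.1]), array([30.2, 39.9]), 89.4) x/y rng [-0.0193  0.011 ] [0.0207 0.0413] topmean [0.0014 0.0262]
top 0.081 zmax [0.1537 0.1584 0.1592] n 75 rect local (array([ 0.2, 80.2]), array([22.8, 21.6]), 56.9) x/y rng [-0.0105  0.0689] [0.0123 0.0918] topmean [0.0005 0.0802]
top block 392 (array([576. ,   9.8]), array([60.1, 60.3]), 85.6) 0.06710564532047314
top bar 73 [0.5842 0.1306 0.3462] [0.5834 0.164  0.2511] [0.5784 0.1224 0.2422] [0.5897 0.1708 0.3462]
socket px [245.2887 193.6722] rodhead px [297.4819 208.2111]
side -0.081 zmax [0.1037 0.1208 0.1219] n 364 rect local (array([ -1. , -79.1]), array([40. , 32.4]), 6.4) x/y rng [-0.0213 -0.0971] [ 0.0194 -0.0625] topmean [
[... 158 characters left out ...]
 -0.0081] topmean [-0.0001 -0.0258]
side 0.027 zmax [0.1272 0.1443 0.1454] n 339 rect local (array([-1. , 28.7]), array([33.3, 39.9]), 89.1) x/y rng [-0.0212  0.0118] [0.0191 0.045 ] topmean [-0.0017  0.0266]
side 0.081 zmax [0.1418 0.1546 0.1564] n 181 rect local (array([-0.9, 81.1]), array([22.4, 22. ]), 14.3) x/y rng [-0.0131  0.0696] [0.0094 0.0938] topmean [-0.001   0.0795]
side block 363 (array([574. ,  12.5]), array([63.8, 59.7]), 85.7) 0.06505118137182377
side bar 150 [0.5822 0.1333 0.3432] [0.5844 0.159  0.2502] [0.5765 0.1245 0.2405] [0.5907 0.1637 0.3432]
socket px [251.5847 195.6187] rodhead px [241.8081 214.766 ]
(array([-53.97, -49.74,   3.13]), array([-0.   ,  0.   ,  1.426]))
```

Emit:
step_arm --pt "-54 -49.7 0 0 0 1.426" --pt "-54 -49.7 0 0 0 1.426" --pt "-54 -49.7 0 0 0 1.426" --pt "-54 -49.7 0 0 0 1.426" --pt "-54 -49.7 0 0 0 1.426" --pt "-54 -49.7 0 0 0 1.426" --pt "-54 -49.7 0 0 0 1.426" --pt "-54 -49.7 0 0 0 1.426" --pt "-54 -49.7 0 0 0 1.426" --pt "-54 -49.7 0 0 0 1.426" --pt "-54 -49.7 0 0 0 1.426" --pt "-54 -49.7 0 0 0 1.426"

```text
time: 2.3
tool_pos: [0.4184, 0.0722, 0.2316]
tool_rot: [0.0, 0.776, 0.631, 0.0]
ft_force: [1.2, 1.4, 0.3]
finger_gap: 0.999
```

Run:
```python
from h import *
t,r,s=pose(); print(t,r.as_matrix(),plan([.5256,-.1334,.20],-11.5))
```

```text
[0.4184 0.0722 0.2316] [[ 0.2048  0.9788  0.001 ]
 [ 0.9788 -0.2048  0.0002]
 [ 0.0004  0.001  -1.    ]] (array([-17.93,  14.7 ,   3.17]), array([ 0.001, -0.   , -0.006]))
```

Emit:
step_arm --pt "-17.9 14.7 1.5 0 0 -0.006" --pt "-17.9 14.7 1.5 0 0 -0.006" --pt "-17.9 14.7 1.5 0 0 -0.006" --pt "-17.9 14.7 1.5 0 0 -0.006" --pt "-17.9 14.7 1.5 0 0 -0.006" --pt "-17.9 14.7 1.5 0 0 -0.006" --pt "-17.9 14.7 1.5 0 0 -0.006" --pt "-17.9 14.7 1.5 0 0 -0.006"

```text
time: 2.97
tool_pos: [0.5261, -0.1316, 0.2157]
tool_rot: [-0.001, 0.773, 0.634, -0.0]
ft_force: [0.0, -0.0, -0.2]
finger_gap: 0.999
```

```bash
cat >> h.py <<'E'
def wrist():
    t,r,s=pose(); img,d=ctrl.capture("wrist"); p=ctrl.camera_params("wrist"); K=np.array(p["camera_matrix"]); T=np.array(p["tool_from_camera"])
    v,u=np.mgrid[0:384,0:512]; x=(u-K[0,2])/K[0,0]; y=(v-K[1,2])/K[1,1]; rr=np.hypot(x,y)+1e-9
    tn=np.tan(rr); c=np.stack([tn*x/rr*d,tn*y/rr*d,d],-1)
    tool=c@T[:3,:3].T+T[:3,3]; w=r.apply(tool.reshape(-1,3)).reshape(384,512,3)+t
    w[(d==0)|(rr>1.45)]=np.nan
    return img,w,t,r,K,T
E
python3 - <<'E'
from h import *
img,w,t,r,K,T=wrist(); print(t,T,K[0])
cv2.imwrite("pics/w1.png",img); np.savez("w1.npz",img=img,w=w)
W=w.reshape(-1,3); W=W[~np.isnan(W[:,0])]
d=np.linalg.norm(W[:,:2]-[.5256,-.1334],axis=1)
S=W[(d<.03)&(W[:,2]>.12)&(W[:,2]<.165)]; print("rod head",len(S),fitrect(S) if len(S) else 0,S[:,2].max() if len(S) else 0)
S=S[S[:,2]>.148]; print(len(S),fitrect(S),S.mean(0))
print(plan([.5256,-.1334,.125],-11.5))
E
```

```text
[ 0.5261 -0.1316  0.2157] [[-0.0002 -0.9471 -0.321   0.0832]
 [ 1.     -0.0002 -0.0002  0.0001]
 [ 0.0002 -0.321   0.9471 -0.1425]
 [ 0.      0.      0.      1.    ]] [297.3186   0.     253.5554]
rod head 1044 (array([ 527.1, -131.4]), array([23.2, 23.6]), 5.5) 0.15672997331646535
745 (array([ 527. , -131.5]), array([23. , 23.6]), 30.0) [ 0.5273 -0.1299  0.1538]
(array([-0.3 ,  0.08,  9.09]), array([-0.001, -0.001,  0.005]))
```

View pics/w1.png

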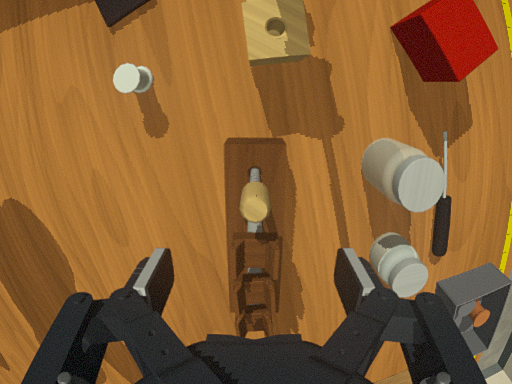

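The wrist view shows the rod head at (255,200), centred between the open fingers, with the posts behind it and the socket at (275,27). I'm going down to grip it.

Emit:
step_arm --pt "0 0 3 0 0 0.005" --pt "0 0 6 0 0 0.005" --pt "0 0.1 8.5 0 0 0.005" --pt "0 0.1 9.8 0 0 0.005" --pt "0 0.1 9.8 0 0 0.005"

```text
time: 3.43
tool_pos: [0.5241, -0.1281, 0.1156]
tool_rot: [-0.003, 0.773, 0.634, -0.001]
ft_force: [-0.4, 0.2, 0.4]
finger_gap: 1.0
```

Emit:
step_arm --pt "0 0 0 0 0 0" --pt "0 0 0 0 0 0" --pt "0 0 0 0 0 0" --pt "0 0 0 0 0 0" --pt "0 0 0 0 0 0" --pt "0 0 0 0 0 0" --pt "0 0 0 0 0 0" --pt "0 0 0 0 0 0" --fingers -1

```text
time: 4.1
tool_pos: [0.5277, -0.131, 0.1195]
tool_rot: [0.001, 0.774, 0.633, 0.0]
ft_force: [-1.1, 0.7, 5.8]
finger_gap: 0.261
```

Emit:
step_arm --pt "0 0 -1 0 0 0" --pt "0 0 -3 0 0 0" --pt "0 0 -5.5 0 0 0" --pt "0 0 -8 0 0 0" --pt "0 0 -8.5 0 0 0" --pt "0 0 -8.5 0 0 0"

```text
time: 4.6
tool_pos: [0.5285, -0.1313, 0.2056]
tool_rot: [0.002, 0.774, 0.633, 0.001]
ft_force: [0.5, 0.2, -0.8]
finger_gap: 0.264
```

Run:
```python
from h import *
t,r,s=pose(); print(t,s["ft_force"],s["finger_gap"],plan([.575,.011,.205],-11.5))
```

```text
[ 0.5285 -0.1313  0.2056] [ 0.4522  0.2479 -0.7523] 0.2641056945017197 (array([14.87,  1.73,  0.06]), array([0.004, 0.001, 0.001]))
```

Emit:
step_arm --pt "3 0.5 0 0 0 0" --pt "6 1 0 0 0 0" --pt "8 1.7 0 0.004 0 0" --pt "8 1.7 0 0.004 0 0" --pt "8 1.7 0 0.004 0 0"

```text
time: 5.02
tool_pos: [0.559, -0.0547, 0.2017]
tool_rot: [-0.002, 0.774, 0.634, -0.002]
ft_force: [-0.3, -0.6, -1.9]
finger_gap: 0.261
```

Run:
```python
from h import *
img,w,t,r,K,T=wrist(); print(t)
cv2.imwrite("pics/w2.png",img); np.savez("w2.npz",img=img,w=w)
W=w.reshape(-1,3); W=W[~np.isnan(W[:,0])]
d=np.linalg.norm(W[:,:2]-[.575,.011],axis=1)
S=W[(d<.05)&(W[:,2]>.058)&(W[:,2]<.073)]; print("block",len(S),fitrect(S),S[:,2].mean())
# hole: points below the top well inside block
H=W[(d<.02)&(W[:,2]<.058)]; print("hole",len(H),H.mean(0) if len(H) else 0)
# rod
d=np.linalg.norm(W[:,:2]-t[:2],axis=1); S=W[(d<.03)&(W[:,2]>.08)&(W[:,2]<.16)]
for z in np.arange(.08,.16,.01):
    q=S[(S[:,2]>=z)&(S[:,2]<z+.01)]
    if len(q): print(z.round(3),len(q),q.mean(0)-t)
print(plan([.575,.011,.205],-11.5))
```

```text
[ 0.559  -0.0547  0.2017]
block 3801 (array([576.5,  13.1]), array([60.6, 60.8]), 86.0) 0.0658196847457403
hole 274 [0.5766 0.0115 0.02  ]
0.09 9 [-0.0007  0.0025 -0.103 ]
0.1 24 [-0.0004  0.0028 -0.0963]
0.11 51 [-0.0003  0.003  -0.0865]
0.12 56 [-0.0004  0.0031 -0.076 ]
0.13 59 [-0.      0.0031 -0.066 ]
0.14 68 [ 0.      0.003  -0.0563]
0.15 81 [-0.0001  0.003  -0.0464]
(array([ 6.84,  0.28, -0.32]), array([-0.007,  0.   ,  0.001]))
```

View pics/w2.png

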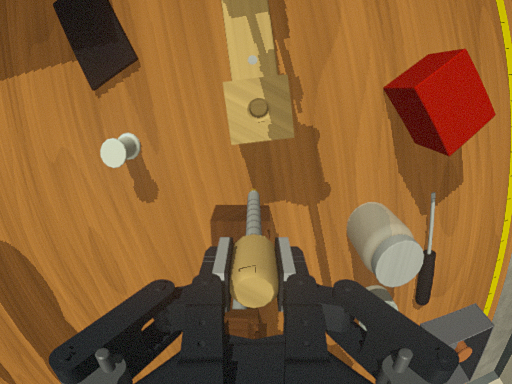

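The wrist view shows the rod hanging straight in the grip (tip at 253,193), the socket at (259,107) and clear space all round.

Emit:
step_arm --pt "3 0.2 0 0 0 0" --pt "5.5 0.3 0 0 0 0" --pt "6.9 0.3 0 0 0 0" --pt "6.9 0.3 0 0 0 0" --pt "6.9 0.3 0 0 0 0" --pt "6.9 0.3 0 0 0 0" --pt "6.9 0.3 0 0 0 0"

```text
time: 5.65
tool_pos: [0.5759, 0.0101, 0.2031]
tool_rot: [-0.001, 0.775, 0.632, -0.002]
ft_force: [0.1, 0.5, -0.5]
finger_gap: 0.267
```

Run:
```python
from h import *
print(pose()[0],plan([.5757,.0118,.170],-11.5))
```

```text
[0.5759 0.0101 0.2031] (array([ 0.16, -0.04,  3.31]), array([-0.004,  0.001, -0.001]))
```

Emit:
step_arm --pt "0.2 0 1.5 0 0 0" --pt "0.2 0 3 0 0 0" --pt "0.2 0 4.5 0 0 0" --pt "0.2 0 5.3 0 0 0" --pt "0.2 0 5.9 0 0 0" --pt "0.2 0 6.3 0 0 0" --pt "0.2 0 6.3 0 0 0"

```text
time: 6.23
tool_pos: [0.5762, 0.013, 0.1398]
tool_rot: [-0.002, 0.774, 0.633, -0.002]
ft_force: [-0.9, 1.0, -0.6]
finger_gap: 0.262
```

Emit:
step_arm --pt "0 0 0.5 0 0 0" --pt "0 0 0.9 0 0 0" --pt "0 0 1.2 0 0 0" --pt "0 0 1.2 0 0 0"

```text
time: 6.57
tool_pos: [0.576, 0.0135, 0.1277]
tool_rot: [-0.002, 0.774, 0.633, -0.002]
ft_force: [-0.6, 0.2, -0.6]
finger_gap: 0.26
```

Emit:
step_arm --pt "0 0 0.4 0 0 0" --pt "0 0 0.7 0 0 0" --pt "0 0 0.9 0 0 0" --pt "0 0 1.1 0 0 0" --pt "0 0 1.1 0 0 0" --pt "0 0 1.1 0 0 0"

```text
time: 7.07
tool_pos: [0.5766, 0.0134, 0.1184]
tool_rot: [-0.001, 0.774, 0.633, -0.001]
ft_force: [-1.6, 0.4, 6.4]
finger_gap: 0.264
```

Contact with 6.4 N at TCP z 0.1184 m puts the socket depth at 52 mm, so the long post is the right one. I'll hold the press briefly, then lift.

Emit:
step_arm --pt "0 0 0.1 0 0 0" --pt "0 0 0.1 0 0 0" --pt "0 0 0 0 0 0" --pt "0 0 -2 0 0 0" --pt "0 0 -5 0 0 0" --pt "0 0 -8 0 0 0" --pt "0 0 -8.7 0 0 0" --pt "0 0 -8.7 0 0 0" --pt "0 0 -8.7 0 0 0"

```text
time: 7.82
tool_pos: [0.5766, 0.0133, 0.2039]
tool_rot: [-0.001, 0.774, 0.633, -0.001]
ft_force: [-0.4, 0.3, -2.0]
finger_gap: 0.266
```

Run:
```python
from h import *
t,r,s=pose();print(t,s["ft_force"],plan([.5278,-.1311,.205],-11.5))
```

```text
[0.5766 0.0133 0.2039] [-0.3665  0.3322 -2.0268] (array([-15.12,  -1.91,  -0.1 ]), array([-0.004,  0.   ,  0.001]))
```

Emit:
step_arm --pt "-3 -0.4 0 0 0 0" --pt "-6.5 -0.8 0 0 0 0" --pt "-10 -1.3 0 0 0 0" --pt "-13 -1.7 0 0 0 0" --pt "-15.1 -1.9 0 0 0 0" --pt "-15.1 -1.9 0 0 0 0" --pt "-15.1 -1.9 0 0 0 0" --pt "-15.1 -1.9 0 0 0 0" --pt "-15.1 -1.9 0 0 0 0"

```text
time: 8.57
tool_pos: [0.5278, -0.1299, 0.2034]
tool_rot: [-0.002, 0.774, 0.633, -0.002]
ft_force: [0.4, 0.0, -1.2]
finger_gap: 0.265
```

Run:
```python
from h import *
t,r,s=pose();print(t,s["ft_force"],plan([.5278,-.1311,.121],-11.5))
```

```text
[ 0.5278 -0.1299  0.2034] [ 0.4411  0.006  -1.1925] (array([-0.13,  0.07,  8.24]), array([-0.006, -0.001,  0.002]))
```

Emit:
step_arm --pt "-0.1 0 2 0 0 0" --pt "-0.1 0 4 0 0 0" --pt "-0.1 0 4.8 0 0 0" --pt "-0.1 0 5.3 0 0 0" --pt "-0.1 0 6 0 0 0" --pt "-0.1 0 6.8 0 0 0" --pt "-0.1 0 7.6 0 0 0" --pt "-0.1 0 8.2 0 0 0" --pt "-0.1 0 8.2 0 0 0"

```text
time: 9.32
tool_pos: [0.5268, -0.1316, 0.1211]
tool_rot: [-0.002, 0.774, 0.633, -0.002]
ft_force: [0.0, -0.2, -1.3]
finger_gap: 0.265
```

Emit:
step_arm --pt "0 0 0.1 0 0 0" --pt "0 0 0.1 0 0 0" --pt "0 0 0.1 0 0 0"

```text
time: 9.57
tool_pos: [0.5278, -0.132, 0.1217]
tool_rot: [-0.001, 0.774, 0.633, -0.001]
ft_force: [0.5, 0.5, -0.5]
finger_gap: 0.262
```

Emit:
step_arm --pt "0 0 0 0 0 0" --pt "0 0 0 0 0 0" --pt "0 0 0 0 0 0" --pt "0 0 0 0 0 0" --pt "0 0 -2 0 0 0" --pt "0 0 -5 0 0 0" --pt "0 0 -8.5 0 0 0" --pt "-2 0 -9.5 0 0 0" --pt "-4 0 -9.5 0 0 0" --pt "-5.4 0 -9.5 0 0 0" --pt "-5.4 0 -9.5 0 0 0" --pt "-5.4 0 -9.5 0 0 0" --fingers 1

```text
time: 10.57
tool_pos: [0.5166, -0.1851, 0.2157]
tool_rot: [-0.002, 0.775, 0.632, -0.001]
ft_force: [-0.3, 0.5, -0.3]
finger_gap: 1.002
```

Run:
```python
from h import *
img,w,t,r,K,T=wrist(); print(t)
W=w.reshape(-1,3); W=W[~np.isnan(W[:,0])]
c0=np.array([.5105,-.2105])
np.savez("w3.npz",img=img,w=w); cv2.imwrite("pics/w3.png",img)
for nm,p,lo in (("post",c0+.027*np.array([.199,.98]),.118),("rod",c0+.081*np.array([.199,.98]),.13)):
    d=np.linalg.norm(W[:,:2]-p,axis=1); S=W[(d<.03)&(W[:,2]>lo)&(W[:,2]<.17)]; print(nm,p,len(S),fitrect(S),np.percentile(S[:,2],[5,50,99]))
```

```text
[ 0.5166 -0.1851  0.2157]
post [ 0.5159 -0.184 ] 2065 (array([ 516.3, -184.5]), array([30.9, 40. ]), 77.7) [0.1242 0.1297 0.146 ]
rod [ 0.5266 -0.1311] 930 (array([ 525.4, -132. ]), array([23.5, 22.8]), 34.3) [0.1463 0.1543 0.1563]
```

View pics/w3.png

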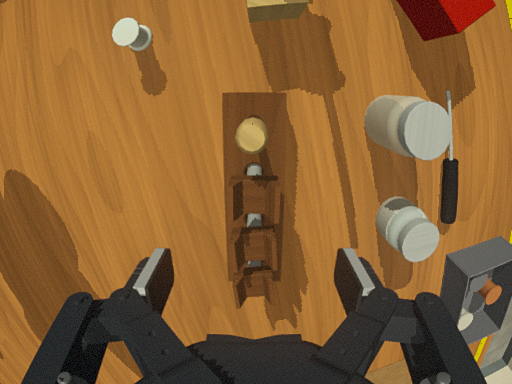

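The wrist view shows the rod back in its hole, head at (251,134), and the three posts in a row below it. The long post is nearest the rod, at about (255,195). I'm gripping it now.

Emit:
step_arm --pt "0.1 0 3 0 0 0.014" --pt "0.1 0 6 0 0 0.014" --pt "0.1 0 9 0 0 0.014" --pt "0.1 0 11 0 0 0.014" --pt "0.1 0 11.6 0 0 0.014" --pt "0.1 0 11.6 0 0 0.014" --pt "0.1 0 11.6 0 0 0.014"

```text
time: 11.2
tool_pos: [0.5172, -0.1834, 0.1007]
tool_rot: [-0.002, 0.778, 0.628, -0.001]
ft_force: [0.2, -0.1, 0.8]
finger_gap: 1.002
```

Emit:
step_arm --pt "0 0 0 0 0 0" --pt "0 0 0 0 0 0" --pt "0 0 0 0 0 0" --pt "0 0 0 0 0 0" --pt "0 0 0 0 0 0" --pt "0 0 0 0 0 0" --pt "0 0 0 0 0 0" --pt "0 0 0 0 0 0" --fingers -1

```text
time: 11.87
tool_pos: [0.5174, -0.1841, 0.1015]
tool_rot: [-0.001, 0.779, 0.628, -0.001]
ft_force: [-1.5, 0.0, 6.0]
finger_gap: 0.465
```

Emit:
step_arm --pt "0 0 -1 0 0 0" --pt "0 0 -3 0 0 0" --pt "0 0 -6 0 0 0" --pt "0 0 -9 0 0 0" --pt "0 0 -12 0 0 0" --pt "0 0 -15 0 0 0" --pt "0 0 -16 0 0 0" --pt "0 0 -16 0 0 0"

```text
time: 12.53
tool_pos: [0.5191, -0.1847, 0.2636]
tool_rot: [0.001, 0.779, 0.628, -0.0]
ft_force: [-0.1, -0.7, -2.0]
finger_gap: 0.46
```

Run:
```python
from h import *
t,r,s=pose();print(t,s["ft_force"],s["finger_gap"],plan([.576,.0125,.262],-4.2))
```

```text
[ 0.5191 -0.1847  0.2636] [-0.1007 -0.6977 -2.0252] 0.4602235541860247 (array([20.48,  1.37,  0.14]), array([ 0.002,  0.002, -0.141]))
```

Emit:
step_arm --pt "3 0.2 0 0 0 -0.02" --pt "6.5 0.5 0 0 0 -0.05" --pt "10 0.7 0 0 0 -0.08" --pt "13 1 0 0 0 -0.11" --pt "15 1.2 1 0 0 -0.141" --pt "15 1.2 3 0 0 -0.141" --pt "15 1.2 5 0 0 -0.141" --pt "15 1.2 6 0 0 -0.141" --pt "15 1.2 6 0 0 -0.141" --pt "15 1.2 6 0 0 -0.141" --pt "15 1.2 6 0 0 -0.141"

```text
time: 13.45
tool_pos: [0.5611, -0.0402, 0.2007]
tool_rot: [-0.001, 0.733, 0.681, -0.001]
ft_force: [0.2, 0.3, -1.0]
finger_gap: 0.459
```

Run:
```python
from h import *
img,w,t,r,K,T=wrist(); print(t,pose()[2]["dq"])
W=w.reshape(-1,3); W=W[~np.isnan(W[:,0])]
np.savez("w4.npz",img=img,w=w); cv2.imwrite("pics/w4.png",img)
d=np.linalg.norm(W[:,:2]-[.576,.012],axis=1)
S=W[(d<.05)&(W[:,2]>.058)&(W[:,2]<.073)]; print("block",len(S),fitrect(S),S[:,2].mean())
d=np.linalg.norm(W[:,:2]-t[:2],axis=1); S=W[(d<.03)&(W[:,2]>t[2]-.1)&(W[:,2]<t[2]+.0)]
for z in np.arange(t[2]-.1,t[2],.01):
    q=S[(S[:,2]>=z)&(S[:,2]<z+.01)]
    if len(q): print(len(q),r.inv().apply(q.mean(0)-t),r.inv().apply(q-t).max(0)[:2],r.inv().apply(q-t).min(0)[:2])
S=W[(d<.03)&(W[:,2]>t[2]+.005)&(W[:,2]<t[2]+.05)]; print("head",len(S),fitrect(S[:,:]) if len(S) else 0)
print(plan([.576,.0125,.170],-4.2))
```

```text
[ 0.5611 -0.0402  0.2007] [-0.0002 -0.0072  0.0041 -0.0013  0.0019 -0.0002]
block 3755 (array([576.3,  13.1]), array([60. , 60.1]), 85.6) 0.06579048614177344
38 [ 0.0053 -0.0006  0.0824] [0.0076 0.0069] [ 0.0001 -0.0085]
83 [ 0.0055 -0.0008  0.0748] [0.0075 0.0067] [ 0.0008 -0.0083]
93 [ 0.0054 -0.0006  0.0647] [0.0074 0.0073] [-0.0008 -0.0086]
109 [ 0.0055 -0.0007  0.0547] [0.0076 0.0075] [-0.0006 -0.0084]
117 [ 0.0055 -0.0005  0.0449] [0.0076 0.0073] [ 0.0005 -0.008 ]
140 [ 0.0054 -0.0005  0.035 ] [0.0079 0.0076] [-0.0004 -0.0084]
163 [ 0.0055 -0.0003  0.0249] [0.0076 0.0077] [-0.0004 -0.0083]
164 [ 0.0057 -0.0003  0.0153] [0.0076 0.0076] [ 0.     -0.0082]
87 [ 0.0069 -0.0002  0.0073] [0.0082 0.0055] [ 0.0048 -0.0059]
head 8504 (array([561.1, -40.7]), array([31.8, 58.2]), 85.8)
(array([5.38, 1.07, 3.12]), array([-0.003, -0.   , -0.   ]))
```

View pics/w4.png

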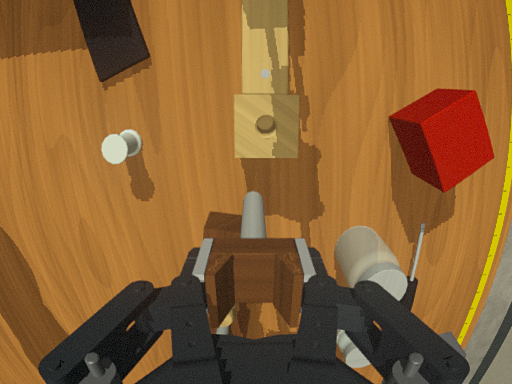

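The wrist view shows the post upright in the grip with its shank tip at (253,195). The socket is at (265,124), and the groove lies along the rack.

Emit:
step_arm --pt "2.5 0.5 0 0 0 0" --pt "4.5 1 0 0 0 0" --pt "5.5 1.15 1 0 0 0" --pt "5.5 1.15 2.5 0 0 0" --pt "5.5 1.15 3.5 0 0 0" --pt "5.5 1.15 4 0 0 0" --pt "5.5 1.15 4.2 0 0 0" --pt "5.5 1.15 4.2 0 0 0" --pt "5.5 1.15 4.2 0 0 0"

```text
time: 14.25
tool_pos: [0.5764, 0.0137, 0.1586]
tool_rot: [-0.001, 0.733, 0.681, -0.001]
ft_force: [0.1, -0.2, -1.3]
finger_gap: 0.461
```

Run:
```python
from h import *
t,r,s=pose();print(t,s["ft_force"],s["finger_gap"],plan([.5768,.0135,.1005],-4.2))
```

```text
[0.5764 0.0137 0.1586] [ 0.0791 -0.1921 -1.257 ] 0.46105515978858486 (array([-0.02,  0.06,  5.81]), array([-0.003, -0.   , -0.   ]))
```

Aligned within 0.5 mm. Next I'll insert 15 mm slowly and check the force.

Emit:
step_arm --pt "0 0.05 0.3 0 0 0" --pt "0 0.05 0.6 0 0 0" --pt "0 0.05 0.9 0 0 0" --pt "0 0.05 1.2 0 0 0" --pt "0 0.05 1.5 0 0 0" --pt "0 0.05 1.5 0 0 0"

```text
time: 14.75
tool_pos: [0.5766, 0.0141, 0.1427]
tool_rot: [-0.002, 0.732, 0.681, -0.001]
ft_force: [0.2, -0.4, -1.4]
finger_gap: 0.46
```

Emit:
step_arm --pt "0 0 0.6 0 0 0" --pt "0 0 1.2 0 0 0" --pt "0 0 1.8 0 0 0" --pt "0 0 2.4 0 0 0" --pt "0 0 3 0 0 0" --pt "0 0 3.5 0 0 0" --pt "0 0 3.9 0 0 0" --pt "0 0 4.1 0 0 0" --pt "0 0 4.1 0 0 0"

```text
time: 15.5
tool_pos: [0.5765, 0.0141, 0.1018]
tool_rot: [-0.002, 0.732, 0.681, -0.001]
ft_force: [1.1, -0.1, -2.5]
finger_gap: 0.461
```

Emit:
step_arm --pt "0 0 0.1 0 0 0" --pt "0 0 0.2 0 0 0" --pt "0 0 0.2 0 0 0" --pt "0 0 0.2 0 0 0"

```text
time: 15.83
tool_pos: [0.5766, 0.0142, 0.1006]
tool_rot: [-0.001, 0.732, 0.681, -0.001]
ft_force: [0.3, -0.7, 0.7]
finger_gap: 0.466
```

Emit:
step_arm --pt "0 0 0 0 0 0" --pt "0 0 0 0 0 0" --pt "0 0 0 0 0 0" --pt "0 0 0 0 0 0" --pt "0 0 0 0 0 0" --pt "0 0 -1 0 0 0" --pt "0 0 -3 0 0 0" --pt "0 0 -6 0 0 0" --pt "0 0 -9 0 0 0" --pt "0 0 -10 0 0 0" --pt "0 0 -10 0 0 0" --fingers 1

```text
time: 16.75
tool_pos: [0.5791, 0.014, 0.2042]
tool_rot: [0.001, 0.732, 0.681, 0.001]
ft_force: [0.2, -0.4, 0.0]
finger_gap: 0.998
```

Run:
```python
from h import *
t,r,s=pose();print(t,s["joint_pos"],s["ft_force"],s["finger_gap"])
yr=np.array([.0717,.9974]); so=np.array([.5764,.0131])
for n in ("side","top"):
    img,w,K,V=cloud(n); cv2.imwrite(f"pics/{n}2.png",img); W=w.reshape(-1,3); W=W[~np.isnan(W[:,0])]
    d=np.linalg.norm(W[:,:2]-so,axis=1); S=W[(d<.03)&(W[:,2]>.112)&(W[:,2]<.16)]
    print(n,"head",len(S),fitrect(S) if len(S)>5 else 0,np.percentile(S[:,2],[50,99]) if len(S)>5 else 0)
    l=(W[:,:2]-so)@yr; x=(W[:,:2]-so)@[.9974,-.0717]
    B=(abs(x)<.02)&(W[:,2]>.24)&(l>.09)&(l<.2); Q=np.stack([l[B],W[B,2]],1)
    if len(Q)>5:
        i=Q[:,1].argmax(); print("bar top",Q[i],"n",len(Q), "angle from pivot",np.arctan2(Q[:,1]-.132,.195-Q[:,0]).mean(), "lateral",x[B].mean())
if 1:
    cv2.imwrite("pics/s2.png",cv2.resize(cv2.imread("pics/side2.png")[40:340,130:400],None,fx=1.9,fy=1.9))
```

```text
[0.5791 0.014  0.2042] [-0.1035  0.3965 -0.1601  1.0114  0.0004  1.5402] [ 0.1903 -0.4054  0.0306] 0.9983741668239289
side head 222 (array([573.5,  11.6]), array([33.7, 40. ]), 85.8) [0.1259 0.1456]
top head 0 0 0
bar top [0.1178 0.3471] n 72 angle from pivot 1.2151124438273335 lateral -0.002513786514476782
```

View pics/s2.png

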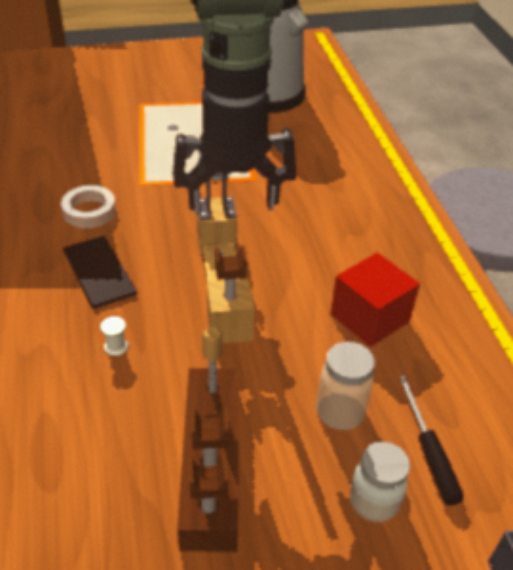

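The side view shows the long post standing in the socket at about (230,262) with its groove in line with the rack. The rod and the other two posts are in the stand. Next I'll go over the bar's end to its far side with the fingers shut.

Emit:
step_arm --pt "0 0 -4 0 0 0" --pt "0 0 -8 0 0 0" --pt "0 0 -12 0 0 0" --pt "0 0 -16 0 0 0" --pt "0 0 -19.5 0 0 0" --pt "0 0 -20 0 0 0" --pt "4 -0.2 -20 0 0 0" --pt "8 -0.2 -20 0 0 0" --pt "12 -0.2 -20 0 0 0" --pt "15.5 -0.2 -20 0 0 0" --pt "18 -0.2 -20 0 0 0" --pt "18 -0.2 -20 0 0 0" --fingers -1

```text
time: 17.85
tool_pos: [0.5879, 0.1983, 0.397]
tool_rot: [-0.004, 0.73, 0.683, -0.003]
ft_force: [0.1, 0.1, -0.2]
finger_gap: 0.001
```

Run:
```python
from h import *
t,r,s=pose();print(t,r.as_matrix(),s["joint_pos"],s["ft_force"],s["finger_gap"],plan([.589,.193,.293],-4.2))
```

```text
[0.5879 0.1983 0.397 ] [[ 0.0673  0.9977 -0.0087]
 [ 0.9977 -0.0673  0.0017]
 [ 0.0011 -0.0088 -1.    ]] [0.2048 0.4387 0.3903 1.5306 0.0034 1.8429] [ 0.0902  0.0666 -0.2127] 0.0007703809560117654 (array([-0.54,  0.23, 10.4 ]), array([-0.009, -0.001,  0.006]))
```

Now down, then push toward -y.

Emit:
step_arm --pt "0 0 3.5 0 0 0" --pt "0 0 7 0 0 0" --pt "0 0 10.3 0 0 0" --pt "0 0 10.3 0 0 0" --pt "-1.5 0 10.3 0 0 0" --pt "-3 0 10.3 0 0 0" --pt "-4.5 0 10.3 0 0 0" --pt "-5.5 0 10.3 0 0 0" --pt "-6.5 0 10.3 0 0 0" --pt "-7.5 0 10.3 0 0 0"

```text
time: 18.68
tool_pos: [0.5834, 0.1174, 0.2986]
tool_rot: [-0.001, 0.733, 0.68, -0.0]
ft_force: [-0.7, -0.2, 0.8]
finger_gap: 0.002
```

```bash
cat > bar.py <<'E'
from h import *
yr=np.array([.0717,.9974]); so=np.array([.5757,.0125])
t,r,s=pose();print(s["time"],t,s["ft_force"])
for n in ("side",):
    img,w,K,V=cloud(n); cv2.imwrite("pics/bar_%d.png"%(s["time"]*100),cv2.resize(img[30:340,130:400],None,fx=1.9,fy=1.9)); W=w.reshape(-1,3); W=W[~np.isnan(W[:,0])]
    l=(W[:,:2]-so)@yr; x=(W[:,:2]-so)@[.9974,-.0717]
    rad=np.hypot(.195-l,W[:,2]-.132); ang=np.arctan2(W[:,2]-.132,.195-l)
    B=(abs(x+.002)<.009)&(rad>.12)&(rad<.235)&(ang>-.1)&(ang<1.3)
    print("hist ang",[(round(a,2),int(c)) for c,a in zip(*np.histogram(ang[B],np.arange(-.1,1.35,.1)))])
E
python3 bar.py
```

```text
18.6833 [0.5834 0.1174 0.2986] [-0.6689 -0.1687  0.7521]
hist ang [(np.float64(-0.1), 80), (np.float64(0.0), 0), (np.float64(0.1), 0), (np.float64(0.2), 0), (np.float64(0.3), 0), (np.float64(0.4), 0), (np.float64(0.5), 0), (np.float64(0.6), 0), (np.float64(0.7), 0), (np.float64(0.8), 0), (np.float64(0.9), 92), (np.float64(1.0), 59), (np.float64(1.1), 55), (np.float64(1.2), 4)]
```

Emit:
step_arm --pt "-1 0 0 0 0 0" --pt "-2 0 0 0 0 0" --pt "-2.5 0 0 0 0 0" --pt "-2.5 0 0 0 0 0" --pt "-2.5 0 -3 0 0 0" --pt "-2.5 0 -6 0 0 0" --pt "-2.5 0 -6 0 0 0" --pt "-2.5 0 -6 0 0 0" --pt "-2.5 0 -6 0 0 0" --pt "-2.5 0 -6 0 0 0" --pt "-2.5 0 -6 0 0 0" --pt "-2.5 0 -6 0 0 0"

```text
time: 19.73
tool_pos: [0.5809, 0.094, 0.3563]
tool_rot: [-0.002, 0.732, 0.681, -0.002]
ft_force: [0.7, -0.0, -0.1]
finger_gap: 0.003
```

```bash
python3 bar.py
```

```text
19.7333 [0.5809 0.094  0.3563] [ 0.7258 -0.0344 -0.0621]
hist ang [(np.float64(-0.1), 83), (np.float64(0.0), 0), (np.float64(0.1), 0), (np.float64(0.2), 0), (np.float64(0.3), 0), (np.float64(0.4), 0), (np.float64(0.5), 0), (np.float64(0.6), 0), (np.float64(0.7), 44), (np.float64(0.8), 22), (np.float64(0.9), 0), (np.float64(1.0), 0), (np.float64(1.1), 0), (np.float64(1.2), 0)]
```

The bar is at about 0.78 rad and sinking by itself. I'm moving aside and waiting.

Emit:
step_arm --pt "0 -3 -2 0 0 0" --pt "0 -6 -4 0 0 0" --pt "0 -9 -4 0 0 0" --pt "0 -12 -4 0 0 0" --pt "0 -12 -4 0 0 0" --pt "0 -12 -4 0 0 0" --pt "0 -12 -4 0 0 0" --pt "0 -12 -4 0 0 0" --pt "0 -12 -4 0 0 0" --pt "0 -12 -4 0 0 0" --pt "0 -12 -4 0 0 0" --pt "0 -12 -4 0 0 0"

```text
time: 20.78
tool_pos: [0.4621, 0.1026, 0.3974]
tool_rot: [-0.002, 0.733, 0.681, -0.001]
ft_force: [-0.9, 0.2, 1.1]
finger_gap: 0.001
```

Emit:
step_arm --pt "0 0 0 0 0 0" --pt "0 0 0 0 0 0" --pt "0 0 0 0 0 0" --pt "0 0 0 0 0 0" --pt "0 0 0 0 0 0" --pt "0 0 0 0 0 0" --pt "0 0 0 0 0 0" --pt "0 0 0 0 0 0" --pt "0 0 0 0 0 0" --pt "0 0 0 0 0 0" --pt "0 0 0 0 0 0" --pt "0 0 0 0 0 0"

```text
time: 21.78
tool_pos: [0.4618, 0.1027, 0.3978]
tool_rot: [-0.002, 0.732, 0.681, -0.001]
ft_force: [0.0, 0.6, 0.6]
finger_gap: 0.004
```

Emit:
step_arm --pt "0 0 0 0 0 0" --pt "0 0 0 0 0 0" --pt "0 0 0 0 0 0" --pt "0 0 0 0 0 0" --pt "0 0 0 0 0 0" --pt "0 0 0 0 0 0" --pt "0 0 0 0 0 0" --pt "0 0 0 0 0 0" --pt "0 0 0 0 0 0" --pt "0 0 0 0 0 0" --pt "0 0 0 0 0 0" --pt "0 0 0 0 0 0"

```text
time: 22.78
tool_pos: [0.4618, 0.1027, 0.3978]
tool_rot: [-0.002, 0.732, 0.681, -0.001]
ft_force: [0.9, -0.2, 0.6]
finger_gap: -0.001
```

```bash
python3 bar.py
python3 - <<'E'
from h import *
img,w,K,V=cloud("side"); W=w.reshape(-1,3); W=W[~np.isnan(W[:,0])]
yr=np.array([.0717,.9974]); so=np.array([.5745,.012])
l=(W[:,:2]-so)@yr; x=(W[:,:2]-so)@[.9974,-.0717]
for a,b in ((-.03,-.017),(.02,.04),(.04,.07),(.07,.1)):
    B=(abs(x)<.007)&(l>a)&(l<b)&(W[:,2]>.11); print(a,b,B.sum(),W[B,2].max() if B.any() else 0, x[B].mean() if B.any() else 0)
c0=np.array([.509,-.2115]);ys=np.array([.199,.98])
for yy,z in ((-.081,.121),(-.027,.133),(.081,.155)):
    d=np.linalg.norm(W[:,:2]-(c0+yy*ys),axis=1); S=W[(d<.026)&(W[:,2]>.09)]; print(yy,fitrect(S),np.percentile(S[:,2],99),"exp",z)
E
ls pics
```

```text
22.7833 [0.4618 0.1027 0.3978] [ 0.9115 -0.2053  0.644 ]
hist ang [(np.float64(-0.1), 39), (np.float64(0.0), 125), (np.float64(0.1), 0), (np.float64(0.2), 0), (np.float64(0.3), 0), (np.float64(0.4), 0), (np.float64(0.5), 0), (np.float64(0.6), 0), (np.float64(0.7), 0), (np.float64(0.8), 0), (np.float64(0.9), 0), (np.float64(1.0), 0), (np.float64(1.1), 0), (np.float64(1.2), 0)]
-0.03 -0.017 24 0.13884912117393 -0.0006367614656720681
0.02 0.04 23 0.1393215330196541 -0.0005129865590649699
0.04 0.07 35 0.13887317420732043 -0.0009057515459096172
0.07 0.1 31 0.1383340518373861 -0.0011688002946814214
-0.081 (array([ 492.8, -290. ]), array([33.3, 40. ]), 84.1) 0.12189877096306626 exp 0.121
-0.027 (array([ 503.1, -237.2]), array([32.7, 39.7]), 81.4) 0.13402723135539127 exp 0.133
0.081 (array([ 523.8, -135.1]), array([21.6, 21.9]), 29.4) 0.15591829803298332 exp 0.155
bar_1868.png
bar_1973.png
bar_2278.png
both.png
s2.png
side.png
side2.png
sidec.png
top.png
top2.png
topc.png
w1.png
w2.png
w3.png
w4.png
```

Emit:
step_arm --pt "0 0 0 0 0 0" --pt "0 0 0 0 0 0" --pt "0 0 0 0 0 0" --pt "0 0 0 0 0 0" --pt "0 0 0 0 0 0" --pt "0 0 0 0 0 0" --pt "0 0 0 0 0 0" --pt "0 0 0 0 0 0"

```text
time: 23.55
tool_pos: [0.4618, 0.1027, 0.3978]
tool_rot: [-0.002, 0.732, 0.681, -0.001]
ft_force: [-0.6, -0.3, 0.3]
finger_gap: 0.005
```

View pics/bar_2278.png

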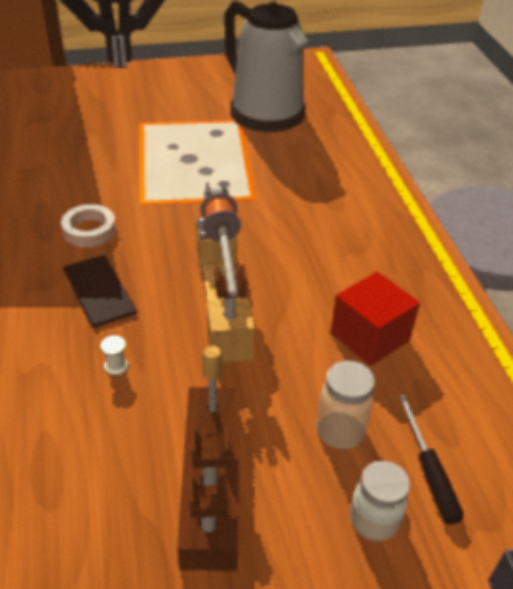

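The bar lies in the groove at about (230,285). The rod and two posts are in the stand, the bystanders are where they were, and the arm is clear. I'm handing in.

```bash
python3 -c "
from plant import ctrl
print(ctrl.hand_in())"
```

```text
the job is handed in; nothing more can be done
None
```

The job is handed in, at about 23.5 s of the 72 s allowed; the hand-in gave no verdict.

**What I did:** The depth rod touched the socket bottom with 6.4 N, which gives a depth of 52 mm. I put it back in its hole, set the long post in the socket with its groove along the rack, and pushed the bar below its holding angle. It then sank into the groove by itself.

**Last checks:**
- **Bar:** its top measured 138.3 to 139.3 mm along its length (138 expected), so it is level.
- **Post:** measured before the bar came down, its head top was at 145.6 mm (144 expected) and its groove was within about 0.2° of the rack's line.
- **Stand:** the rod and the other two posts are in their holes at the expected heights, within about 1 mm.
- **Bystanders:** they look unmoved in the last picture; I did not measure them.
- **Arm:** it stands clear and touches nothing.

No check failed. The side camera placed things about 1 to 4 mm off the wrist camera, about what its calibration allows, so I used the wrist values to place the post.

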